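# Set the window sill back in order

### The arm

A 7-joint arm with a two-finger parallel gripper is mounted at the origin on the work surface. World frame = base frame: x ahead of the robot, y to its left, z up, the work surface at z = 0. Lengths are in m, angles in rad, forces in N, time in s.
With the tool pointing down it reaches from about 0.4 to 0.85 m from the base axis. Payload 10.4 kg.
Tool frame: the origin (TCP) lies midway between the tips of the shut fingers; the grasp point (between the pads) lies 19 mm behind it; z points along the fingers, y is the line along which they close (so a half turn about z gives the same grasp; the last joint's range is limited). The gripper opens to 87 mm and grips with 3 to 60 N. Pads are 19 mm wide; open, the fingers measure 117 mm over their backs; the gripper's body (75 mm by 190 mm) begins 51 mm behind the grasp point.
Start: joints at [1.15, 0.332, -0.065, 1.46, 0.022, 1.35, -0.088], TCP at [0.242, -0.576, 0.196] pointing down, gripper open.
Joint ranges: [-2.6, 2.6], [-0.5, 2.12], [-1.47, 1.34], [0.16, 2.42], [-1.27, 4.41], [0.06, 2.06], [-2.6, 2.6]. Speed limits (rad/s): [2.22, 2.22, 2.79, 2.79, 3.14, 3.14, 3.14].

### API

Orientations are given as a unit quaternion [x, y, z, w].
In Python, from bench import r gives the robot as it stands.
- The arm moves only by the tool arm_command, never from a script. Its argument "moves" is one flat list of numbers, 4 for each row, row after row: the shift along the tool's x, y, z in cm, then the turn about the tool's z in degrees. A call has 1 to 12 rows; each row shifts and turns the commanded pose from where the row before left it, along the tool's axes as they then stand; what a row does not reach is not made up. A row lasts 1/12 s, in which the tool goes at most 41.7 mm and 7.16 degrees, less where a joint would pass 70% of its speed; a pose out of reach is approached as far as the arm can. A call with a gripper value outside its range is refused whole. "fingers" is the opening in per cent of the stroke, from 0 (shut) to 100 (fully open), set as the call begins (left out, the last holds). The fingers move at their own pace and stop on an object; "squeeze" is the grip in N (left out, the last holds). Time passes only in rows, so rows that do not move let the fingers close. It gives the time, the measured TCP pose, the force, the opening and the grip force at its end, in the units of the state.
- r.read_state(): the state, without advancing time (a new reading comes with each control period).
- r.camera(name): name is "scene" or "top" or "wrist"; returns the picture (420x560x3 uint8, red, green, blue); there is no depth.
- r.camera_info(name): a dict with "fx", "fy", "cx", "cy" (pixels), "k1" (the pictures are not rectified: a ray, as slopes to the right and down, at radius r is drawn at 1 + k1 r^2 times it, then the intrinsics apply), "origin" and "attitude" of the camera in the world. Camera axes: x right, y up, looking along -z (the intrinsics and any distortion apply to the point x, -y, -z); pixel columns grow to the right and rows downward; lengths in m; the calibration is good to about 2 mm. A picture is of the moment at which its call begins: read the wrist's pose just before it. camera_info takes no time and is no camera call; for the wrist camera it gives the pose at the moment of the call.
- r.close_job(): hands the job in; it is judged then, once.
The state is a dict: "time": time; "joint_positions": joint angles; "joint_vel": joint speeds; "joint_torque": joint torques, N m; "ee_pos": TCP position; "eef_rot": TCP orientation; "ft_force": force on the tool from outside, world axes, zero at the start; "torque": the same for the moment, N m; "width": finger opening in m; "grip_force": force on a finger pad.
Only numpy, scipy, OpenCV 4.12 (cv2) and the standard library are available. Lean on these libraries where they do the work, as an engineer would, in place of code of your own. Each camera call takes 0.05 s, during which the arm holds its last target. There are 200 camera calls.

### The job

Put the washed things back in their usual order on the sill: lay the egg slicer flat on top of the caddy, in the middle and lengthwise along it, then stand the ramekin upright on the middle of the slicer. Stand the vase on the sill halfway across the gap between the end of the caddy and the soap pump, in line with the two, and lay the bottle brush lengthwise in the caddy's pulled-out tray, in the middle. Set everything down gently rather than dropping it, keep the vase and ramekin from tipping over, and do not disturb the tumbler, the potted plant or the egg cup.

Things in the scene. Friction and masses are not known exactly. Their poses are not given: they have to be found in the camera images.
- slicer: Egg slicer, loose: a stainless steel rectangular frame strung with thin wires, 120 mm long (x) by 60 mm wide (y) by 24 mm high, lying flat; with the dark hinge barrel at its -x end and the small finger tab at its +x end it is 139 mm long over all (x from -69 to +70 mm). The 60 mm sides are smooth upright faces to grip. Its top is flat at 24 mm and bears a load. Origin: centre of the underside of the frame; z up. About 0.16 kg.
- ramekin: White ceramic ramekin, loose: round, upright, open on top, 60 mm across (57 mm at the foot), 40 mm high, wall 4 mm, straight sides. Origin: centre of its underside; z up, its yaw means nothing. About 0.13 kg.
- vase: Small olive-green glass bud vase, loose: round and upright, 120 mm high; body 56 mm across up to 52 mm height, narrowing to a neck 30 mm across from 76 to 112 mm height, lip 38 mm across at the top. Origin: centre of its underside; z up, its yaw means nothing. About 0.24 kg.
- brush: Yellow silicone bottle brush, loose, lying level: 180 mm long along its x axis. Bristled head from x = +10 to +90 mm, about 30 mm square in section (35 mm over the bristles, which do not bear); handle from x = -70 to +10 mm, 18 mm wide (y) and 16 mm thick, its axis 15 mm above the underside; square end knob 30 mm from x = -90 to -70 mm. Origin: middle of its length, on its underside; z up. Balances near its middle. About 0.07 kg.
- caddy: Slim white plastic caddy, fixed: a closed box 100 mm deep (x) by 240 mm long (y) by 50 mm high, with a flat top at 50 mm. Its pull-out tray stands drawn out on its -x side, towards the robot. Origin: centre of its underside; x points away from the robot, y along its length to the robot's left.
- tray: The caddy's grey pull-out tray, drawn out and fixed to the caddy: open-topped, 116 mm (x) by 228 mm (y) outside, 22 mm high, walls and floor 4 mm, so 108 by 220 mm inside and 18 mm deep. A low pull tab sticks out 9 mm in front. Origin: centre of its underside, at table height, 108 mm in front (-x) of the caddy's origin; axes as the caddy's.
- pump: White ceramic soap pump, fixed: a round bottle 66 mm across with a steel pump head, 170 mm high over all. It stands 0.30 to 0.36 m (centre to centre) to the left or to the right of the caddy, in line with the caddy's length (on the caddy's y axis). Origin: centre of its underside; the nozzle points along its x, reaching 52 mm out.
- tumbler: Bystander: clear drinking glass, 66 mm across, 95 mm high, loose, at the far left or far right. Origin: centre of its underside. Leave it alone.
- plant: Bystander: small succulent in a terracotta pot, 68 mm across, about 100 mm high, loose, at the far left or far right. Origin: centre of its underside. Leave it alone.
- eggcup: Bystander: light wooden egg cup on a foot, 48 mm across, 62 mm high, loose, just behind the soap pump. Origin: centre of its underside. Leave it alone.
Mind the look-alikes: they are no part of the job. There is more than one size of the brush; the one meant has the size given above.

How it is judged:
At the end, for the whole second after the job is handed in: Slicer flat on the caddy, centred within 12 mm, within 0.17 rad of its length; ramekin upright within 12 mm of the slicer's middle; vase upright within 12 mm of the gap's middle, in line within 15 mm; brush level in the tray, within 25 mm of its middle and 0.2 rad of its length; all at rest (x of slicer in the frame of caddy between -0.012 and 0.012 m and y of slicer in the frame of caddy between -0.014 and 0.014 m and z of slicer in the frame of caddy between 0.045 and 0.055 m and angle between slicer's own z axis and vertical below 0.08 rad and angle between the x axis of slicer and the y axis of caddy, either way round below 0.17 rad and horizontal distance between ramekin and slicer below 0.012 m and z of ramekin in the frame of caddy between 0.069 and 0.079 m and angle between each of ramekin, vase's own z axis and vertical below 0.1 rad and ((horizontal distance between caddy and pump between 0.295 and 0.3051 m and horizontal distance between vase and caddy below 0.2095 m and horizontal distance between vase and pump below 0.1225 m) or (horizontal distance between caddy and pump between 0.305 and 0.3151 m and horizontal distance between vase and caddy below 0.2145 m and horizontal distance between vase and pump below 0.1275 m) or (horizontal distance between caddy and pump between 0.315 and 0.3251 m and horizontal distance between vase and caddy below 0.2195 m and horizontal distance between vase and pump below 0.1325 m) or (horizontal distance between caddy and pump between 0.325 and 0.3351 m and horizontal distance between vase and caddy below 0.2245 m and horizontal distance between vase and pump below 0.1375 m) or (horizontal distance between caddy and pump between 0.335 and 0.3451 m and horizontal distance between vase and caddy below 0.2295 m and horizontal distance between vase and pump below 0.1425 m) or (horizontal distance between caddy and pump between 0.345 and 0.3551 m and horizontal distance between vase and caddy below 0.2345 m and horizontal distance between vase and pump below 0.1475 m) or (horizontal distance between caddy and pump between 0.355 and 0.3651 m and horizontal distance between vase and caddy below 0.2395 m and horizontal distance between vase and pump below 0.1525 m)) and x of vase in the frame of caddy between -0.015 and 0.015 m and height (world z) of vase between -0.006 and 0.006 m and x of brush in the frame of tray between -0.025 and 0.025 m and y of brush in the frame of tray between -0.025 and 0.025 m and height (world z) of brush below 0.04 m and angle between brush's own x axis and vertical between 1.4808 and 1.6608 rad and angle between the x axis of brush and the y axis of caddy, either way round below 0.2 rad and linear speed of each of slicer, ramekin, vase, brush below 0.02 m/s and angular speed of each of slicer, ramekin, vase, brush below 0.2 rad/s); the robot touches nothing.
It fails at once if the glass tumbler is pushed more than 25 mm or tipped (distance of tumbler from where it was at the start of the episode above 0.025 m or angle between tumbler's own z axis and vertical above 0.4 rad).
It fails at once if the potted plant is pushed more than 25 mm or tipped (distance of plant from where it was at the start of the episode above 0.025 m or angle between plant's own z axis and vertical above 0.4 rad).
It fails at once if the wooden egg cup is pushed more than 25 mm or tipped (distance of eggcup from where it was at the start of the episode above 0.025 m or angle between eggcup's own z axis and vertical above 0.4 rad).
It fails at once if the vase or the ramekin is tipped more than about 60 degrees (angle between any of vase, ramekin's own z axis and vertical above 1.05 rad).
It fails at once if the vase, ramekin, slicer or brush is dropped or knocked flying (faster than 0.7 m/s while no finger touches it) ((contact force between vase and the fingers below 0.05 N and linear speed of vase above 0.7 m/s) or (contact force between ramekin and the fingers below 0.05 N and linear speed of ramekin above 0.7 m/s) or (contact force between slicer and the fingers below 0.05 N and linear speed of slicer above 0.7 m/s) or (contact force between brush and the fingers below 0.05 N and linear speed of brush above 0.7 m/s)).
It also fails if it takes over 125 s, if anything falls off the work surface, if the arm or the gripper's body presses on something with over 40 N, if the wrist force passes 120 N, or if a joint passes its speed limit or range.

## Working session

There is one attempt and no reset: what is moved stays moved. The work goes in short steps, Python scripts to look and compute and a tool call to move; the robot and the scene stay as the last step left them, time stands still between calls to the robot, and variables do not carry over. Pictures are saved under pics/ and viewed, at most 14 in all, crops included, and the job is handed in when it is done.

Besides the shell and the picture viewer there is one more tool, called as name(argument=value, ...) on one line, values as JSON. arm_command: Moves the arm, as the interface text tells. Its arguments: {"type":"object","properties":{"moves":{"type":"array"},"fingers":{"type":"number"},"squeeze":{"type":"number"}},"required":["moves"]}

```bash
mkdir -p pics; cat > h.py <<'E'
import numpy as np, cv2
from scipy.spatial.transform import Rotation as R
from bench import r
def snap(n,f):
    i=r.camera_info(n); im=r.camera(n); cv2.imwrite('pics/'+f+'.png',im[:,:,::-1]); return im,i
def rot(i):
    a=np.array(i['attitude'],float)
    return a if a.shape==(3,3) else R.from_quat(a).as_matrix()
def ray(i,u,v):
    K=np.array([[i['fx'],0,i['cx']],[0,i['fy'],i['cy']],[0,0,1.]])
    p=cv2.undistortPoints(np.array([[[u,v]]],float),K,np.array([i['k1'],0,0,0.]))[0,0]
    return np.array(i['origin']),rot(i)@np.array([p[0],-p[1],-1])
def plane(i,u,v,z):
    o,d=ray(i,u,v); return o+d*(z-o[2])/d[2]
E
python3 - <<'E'
from h import *
for n in('scene','top'):
    im,i=snap(n,n+'0'); print(i)
print(r.read_state())
E
```

```text
{'fx': 421.68744128405723, 'fy': 421.68744128405723, 'cx': 276.4702109130922, 'cy': 206.83921190780862, 'k1': -0.013146374396543212, 'origin': array([1.28012726, 0.4799189 , 0.83331526]), 'attitude': array([0.19591458, 0.35175678, 0.80833686, 0.4295069 ])}
{'fx': 465.0007940567908, 'fy': 465.0007940567908, 'cx': 281.24346819922084, 'cy': 202.2451438299348, 'k1': -0.06783809298072499, 'origin': array([ 0.43186622, -0.00706937,  1.14784985]), 'attitude': array([ 0.03413816, -0.03442814, -0.70562616,  0.70692362])}
{'time': 0.1, 'joint_positions': array([ 1.15039609,  0.33279884, -0.06468464,  1.46087097,  0.02158654,
        1.3498899 , -0.08850286]), 'joint_vel': array([-0.00138095, -0.00252321,  0.00086769, -0.00323797, -0.00031561,
       -0.00161415, -0.00127488]), 'joint_torque': array([ 1.33897618e-03, -6.24543214e+01,  2.46933365e-02, -3.90719390e+01,
       -6.13502017e-02,  3.65136343e-02,  1.15150788e-04]), 'ee_pos': array([ 0.24196183, -0.57584673,  0.19503311]), 'eef_rot': array([ 9.80284381e-01,  1.97590808e-01, -1.50011453e-04, -6.18233729e-04]), 'ft_force': array([-0.09504736, -0.188749  ,  0.10706118]), 'torque': array([ 0.0466378 , -0.02738871, -0.0061893 ]), 'grip_force': 0.0, 'width': 0.0871602181278702}
```

View pics/scene0.png

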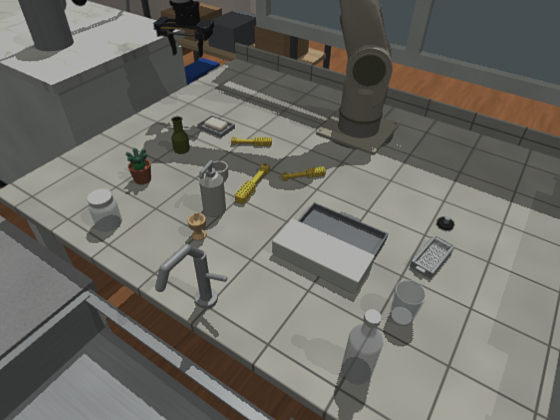

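View pics/top0.png

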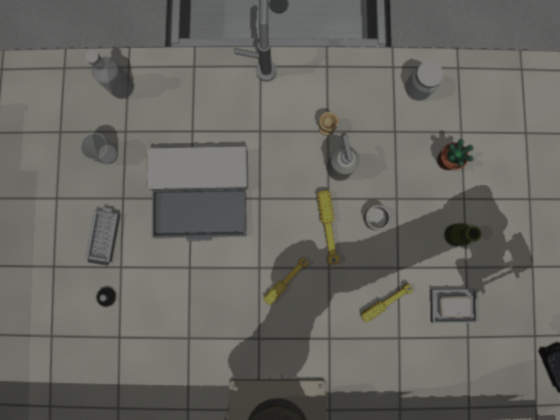

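Top view: caddy (198,167) with tray (199,212), pump (345,160), ramekin (376,217), vase (461,234), slicer (103,237). Candidates for the brush are yellow brushes at (328,228), (287,281) and (387,302). The slicer's look-alike is the soap dish at (453,304), and the ramekin's is the dark cup at (106,297). I'll measure by masks.

```bash
python3 - <<'E'
from h import *
np.set_printoptions(precision=4,suppress=True)
im=cv2.imread('pics/top0.png'); i=r.camera_info('top')
hsv=cv2.cvtColor(im,cv2.COLOR_BGR2HSV)
P=lambda u,v,z:plane(i,u,v,z)[:2]
m=cv2.inRange(hsv,(20,120,50),(35,255,255))
cs,_=cv2.findContours(cv2.morphologyEx(m,cv2.MORPH_CLOSE,np.ones((5,5))),0,2)
for c in cs:
    if cv2.contourArea(c)<100: continue
    (w)=np.array([P(*p[0],0.015) for p in c],np.float32)
    b=cv2.minAreaRect(w*1000); print('yellow',cv2.boundingRect(c),np.array(b[0])/1000,b[1],b[2])
g=cv2.cvtColor(im,cv2.COLOR_BGR2GRAY)
for n,(x,y,w,h),lo,hi,z in [('caddy',(140,140,115,50),142,255,.05),('tray',(145,187,110,55),0,118,.022),('slicer',(80,200,50,70),0,0,.024)]:
    s=g[y:y+h,x:x+w]
    if n=='slicer': mm=((np.abs(s.astype(int)-np.median(s))>22)*255).astype(np.uint8); mm=cv2.morphologyEx(mm,cv2.MORPH_CLOSE,np.ones((5,5)))
    else: mm=cv2.inRange(s,lo,hi)
    cs,_=cv2.findContours(mm,0,2); c=max(cs,key=cv2.contourArea)
    wd=np.array([P(p[0][0]+x,p[0][1]+y,z) for p in c],np.float32)
    b=cv2.minAreaRect(wd*1000); print(n,np.array(b[0])/1000,b[1],b[2],np.median(s))
print('ramekin',P(376,217,.04),'vase lip',P(473,234,.12),'vase base',P(457,234,.03),'pump',P(344,160,.12),P(344,163,.1))
print('eggcup',P(328,121,.06),'tumbler',P(105,149,.0))
a=cv2.resize(im[130:330,80:320],None,fx=2.5,fy=2.5,interpolation=cv2.INTER_CUBIC)
b=cv2.resize(im[130:330,300:500],None,fx=2.5,fy=2.5,interpolation=cv2.INTER_CUBIC)
cv2.imwrite('pics/ca.png',np.clip(a*1.6,0,255));cv2.imwrite('pics/cb.png',np.clip(b*2.,0,255))
E
```

```text
yellow (361, 284, 51, 37) [ 0.3001 -0.2605] (24.494720458984375, 136.0338134765625) 32.86909103393555
yellow (265, 258, 43, 46) [ 0.3531 -0.0172] (23.515254974365234, 135.77651977539062) 48.185665130615234
yellow (317, 190, 22, 74) [ 0.4833 -0.1212] (177.86265563964844, 30.932199478149414) 7.776716232299805Traceback (most recent call last):
  File "<stdin>", line 17, in <module>
ValueError: max() iterable argument is empty
```

The 178 mm brush at (328,228) is the one meant; the other two are 136 mm.

```bash
python3 - <<'E'
from h import *
np.set_printoptions(precision=4,suppress=True)
im=cv2.imread('pics/top0.png'); i=r.camera_info('top')
P=lambda u,v,z:plane(i,u,v,z)[:2]
g=cv2.cvtColor(im,cv2.COLOR_BGR2GRAY)
print('col198',g[140:240:2,198]); print('row 175',g[175,140:255:2]);print('row 212',g[212,144:254:2])
print('slicer row237',g[237,84:124]); print('ramekin row',g[217,360:394],'col',g[200:234,376])
print('ramekin',P(376,217,.04),'vase lip',P(473,234,.12),'vase base',P(457,234,.03),'pump',P(344,162,.12))
print('eggcup',P(328,121,.06))
a=cv2.resize(im[130:330,80:320],None,fx=2.5,fy=2.5,interpolation=cv2.INTER_CUBIC)
b=cv2.resize(im[130:330,300:500],None,fx=2.5,fy=2.5,interpolation=cv2.INTER_CUBIC)
cv2.imwrite('pics/cab.png',np.clip(np.hstack([a[:,:300]*1.7,b*2.]),0,255))
E
```

```text
col198 [126 112  79  84 124 129 129 129 129 129 129 129 129 129 129 130 129 130
 129 130 129 129 129 127  80  61  70  81  81  82  82  82  82  82  83  81
  83  82  83  82  82  82  84  83  84  81  57  57  79  82]
row 175 [118 118 119 119 126 129 128 128 129 129 128 129 130 129 130 129 129 129
 129 129 129 129 129 129 128 129 128 129 129 129 129 129 129 130 129 129
 129 129 129 130 129 129 129 130 128 129 129 130 130 129 130 129 128 106
 101 114 115 116]
row 212 [120 120 120 119  95  47  68  74  77  81  82  81  81  81  82  82  82  81
  82  82  82  82  81  83  82  82  82  83  83  82  82  83  83  82  82  82
  83  83  83  84  83  82  82  83  84  84  83  82  84  83  80  98 114 115
 120]
slicer row237 [117 119 120 119 116 112 111 102  73  68  79  94 106  96  97 105 107 109
 103 101 102  99  99 104 108 111 113 113 104  79  52  56  85 105 112 111
 101  80  84 113]
ramekin row [123 119 104  73  51  67 100 119 122 126 127 127 127 127 129 128 128 130
 129 129 129 127 122 106  87  73  55  47  68 101 113 115 115 114] col [ 76  77  77  78  86 101 107  97 109 123 129 130 130 129 129 128 130 128
 129 130 129 124 108  87  77  75  78  92 110 110 107 121 125 122]
ramekin [ 0.5046 -0.2343] vase lip [ 0.4614 -0.4358] vase base [ 0.4641 -0.4337] pump [ 0.6229 -0.1481]
eggcup [ 0.7337 -0.1192][ WARN:0@0.234] global loadsave.cpp:1063 imwrite_ Unsupported depth image for selected encoder is fallbacked to CV_8U.
```

View pics/cab.png

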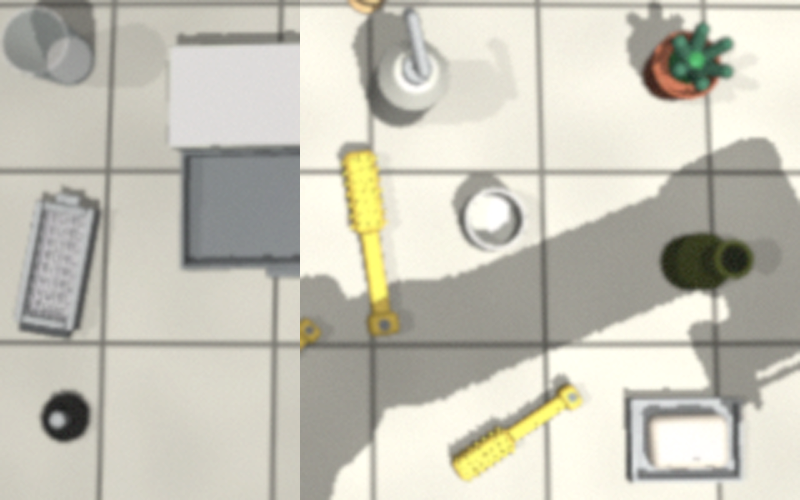

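```bash
python3 - <<'E'
from h import *
np.set_printoptions(precision=4,suppress=True)
im=cv2.imread('pics/top0.png').astype(int); i=r.camera_info('top')
P=lambda u,v,z:plane(i,u,v,z)[:2]
g=cv2.GaussianBlur(cv2.cvtColor(im.astype(np.uint8),cv2.COLOR_BGR2GRAY),(3,3),0)
m=cv2.inRange(g,122,255); _,lab=cv2.connectedComponents(m)
mm=((lab==lab[170,200])*255).astype(np.uint8); c=cv2.findContours(cv2.morphologyEx(mm,cv2.MORPH_OPEN,np.ones((7,7))),0,2)[0][0]
w=np.array([P(*p[0],.05) for p in c],np.float32); b=cv2.minAreaRect(w*1000); print('caddy',b,cv2.boundingRect(c))
m=cv2.inRange(g,0,97)[186:245,140:260]; c=max(cv2.findContours(m,0,2)[0],key=cv2.contourArea)
w=np.array([P(p[0][0]+140,p[0][1]+186,.022) for p in c],np.float32); b=cv2.minAreaRect(w*1000); print('tray',b,cv2.boundingRect(c))
L=lambda u,v,z:P(80+u/2.5,130+v/2.5,z)
Q=lambda u,v,z:P(300+(u-300)/2.5,130+v/2.5,z)
s=[L(37,198,.02),L(99,207,.02),L(72,336,.02),L(17,331,.02)];print('slicer',s,np.mean(s,0))
print('ram',Q(492,218,.04),'vase',Q(736,258,.12),Q(661,262,.04),'pumprim',Q(413,78,.12),'tray l',L(182,210,.022))
# scene checks: base of pump & vase
j=r.camera_info('scene')
for n,u,v,z in[('vaselip',178,121,.12),('vasebase',180,148,.0),('caddy corners',273,249,.05),('',351,282,.05),('',387,240,.022),('pump base centre',213,208,0)]: print(n,plane(j,u,v,z))
E
```

```text
caddy ((622.6923217773438, 198.38351440429688), (93.05953216552734, 233.76425170898438), 0.9921022653579712) (147, 148, 98, 40)
tray ((509.80224609375, 192.4634552001953), (141.23316955566406, 291.93878173828125), 0.3532026410102844) (0, 0, 120, 59)
slicer [array([0.5236, 0.4512]), array([0.5149, 0.3888]), array([0.389 , 0.4115]), array([0.3934, 0.4664])] [0.4552 0.4295]
ram [ 0.5041 -0.2362] vase [ 0.4632 -0.4391] [ 0.4619 -0.399 ] pumprim [ 0.6247 -0.1508] tray l [0.512  0.3058]
vaselip [ 0.4673 -0.4278  0.12  ]
vasebase [ 0.4562 -0.4522  0.    ]
caddy corners [0.6963 0.0944 0.05  ]
 [0.6788 0.3001 0.05  ]
 [0.4793 0.3112 0.022 ]
pump base centre [ 0.6258 -0.163   0.    ]
```

```bash
cat >> h.py <<'E'
def yaw():
    s=r.read_state(); m=R.from_quat(s['eef_rot']).as_matrix(); return np.degrees(np.arctan2(m[1,0],m[0,0])),s
def go(x,y,z,a=None):
    """total shift in present tool axes (cm) and turn (deg) to reach world x,y,z, tool-x heading a"""
    a0,s=yaw(); m=R.from_quat(s['eef_rot']).as_matrix()
    d=m.T@(np.array([x,y,z])-s['ee_pos'])*100
    t=0 if a is None else -((a-a0+180)%360-180)
    print('at',np.round(s['ee_pos'],4),'yaw %.1f'%a0,'shift',np.round(d,2),'norm %.1f'%np.linalg.norm(d),'turn %.1f'%t)
E
python3 -c "
from h import *
go(.463,-.437,.26,47)
im,i=snap('wrist','w0');print(i)"
```

```text
at [ 0.242  -0.5758  0.195 ] yaw 22.8 shift [25.76 -4.25 -6.49] norm 26.9 turn -24.2
{'fx': 331.8173094140521, 'fy': 331.8173094140521, 'cx': 278.0127728069947, 'cy': 204.17528823060434, 'k1': -0.015722189727168125, 'origin': array([ 0.31578317, -0.54457055,  0.38525228]), 'attitude': array([-0.122484  ,  0.08319298, -0.54670481,  0.82413011])}
```

arm_command(moves=[0,0,-2,0,3.2,-0.5,-1,0,3.2,-0.5,-1,0,3.2,-0.5,-1,0,3.2,-0.5,-1,0,3.2,-0.5,-0.5,0,3.2,-0.5,0,0,3.2,-0.6,0,0,3.3,-0.6,0,0,0,0,0,-7,0,0,0,-7,0,0,0,-7], fingers=100, squeeze=15)

```text
time: 1.15
ee_pos: [0.4634, -0.4372, 0.2603]
eef_rot: [0.926, 0.376, -0.0, -0.0]
ft_force: [0.6, 0.4, 0.5]
width: 0.0871
grip_force: 0.0
```

```bash
python3 -c "
from h import *
go(.463,-.437,.26,47)
im,i=snap('wrist','w1')"
```

```text
at [ 0.4634 -0.4372  0.2603] yaw 44.2 shift [-0.01 -0.04  0.03] norm 0.0 turn -2.8
```

View pics/w1.png

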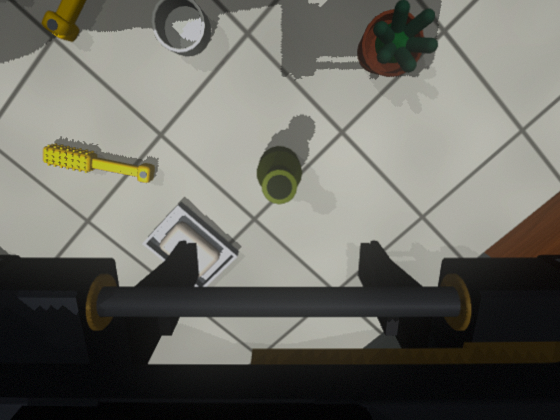

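The wrist view shows the vase lip at (280,187), its body around (279,172), and the ramekin rim at (181,26).

```bash
python3 -c "
from h import *
i=r.camera_info('wrist');print(plane(i,279.5,187,.12),plane(i,279,172,.045), plane(i,181,25,.04))
p=plane(i,279.5,187,.12);go(p[0],p[1],.076,47)"
```

```text
[ 0.46156764 -0.43932297  0.12      ] [ 0.46152258 -0.43868083  0.045     ] [ 0.50210944 -0.24406259  0.04      ]
at [ 0.4629 -0.4376  0.2603] yaw 44.7 shift [-0.22  0.04 18.43] norm 18.4 turn -2.3
```

arm_command(moves=[-0.2,0,2,0,0,0,3,0,0,0,3,0,0,0,3,0,0,0,3,0,0,0,2,0,0,0,1.4,0,0,0,1,0,0,0,0,0])

```text
time: 1.95
ee_pos: [0.4602, -0.4385, 0.0744]
eef_rot: [0.928, 0.372, -0.001, -0.002]
ft_force: [-0.5, 0.0, -0.1]
width: 0.0872
grip_force: 0.0
```

arm_command(moves=[0,0,0,0,0,0,0,0,0,0,0,0,0,0,0,0,0,0,0,0,0,0,0,0,0,0,0,0,0,0,0,0,0,0,0,0], fingers=0, squeeze=15)

```text
time: 2.7
ee_pos: [0.4614, -0.4394, 0.0769]
eef_rot: [0.928, 0.373, 0.0, 0.0]
ft_force: [1.1, -1.4, 0.1]
width: 0.0346
grip_force: 10.8
```

```bash
python3 -c "
from h import *
print(r.read_state()['width']);go(.45,-.02,.26,90)"
```

```text
0.0345965058263619
at [ 0.4614 -0.4394  0.0769] yaw 43.8 shift [ 28.2  -31.06 -18.32] norm 45.8 turn -46.2
```

arm_command(moves=[0,0,0,0,0,0,0,0,0,0,-1,0,0,0,-2,0,0,0,-3,0,0,0,-3,0,0,0,-3,0,0,0,-2,0,0,0,-1,0,0,0,0,0])

```text
time: 3.53
ee_pos: [0.4621, -0.4398, 0.2294]
eef_rot: [0.928, 0.373, 0.001, 0.002]
ft_force: [0.5, 0.1, -2.7]
width: 0.0346
grip_force: 15.0
```

```bash
python3 -c "
from h import *
im,i=snap('wrist','w2')
print(r.read_state()['width']);go(.47,-.02,.26,90)"
```

```text
0.03428740102443095
at [ 0.4615 -0.4394  0.2271] yaw 43.8 shift [ 29.64 -29.68  -3.32] norm 42.1 turn -46.2
```

View pics/w2.png

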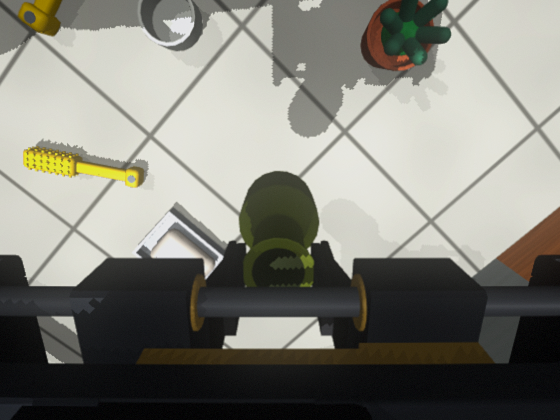

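Vase is held upright (lip at (280,265), body below). Carry it over.

arm_command(moves=[1,-1,-1,0,2,-2,-1,0,2.8,-2.8,-1,0,2.8,-2.8,-0.3,0,2.8,-2.8,0,0,2.8,-2.8,0,0,2.8,-2.8,0,0,2.8,-2.8,0,0,2.8,-2.8,0,0,2.8,-2.8,0,0,2.2,-2.3,0,0,1.9,-2,0,0])

```text
time: 4.58
ee_pos: [0.4673, -0.0175, 0.2584]
eef_rot: [0.927, 0.374, -0.001, -0.0]
ft_force: [1.1, 0.4, -2.3]
width: 0.0344
grip_force: 15.0
```

arm_command(moves=[0,0,0,-4,0,0,0,-7,0,0,0,-7,0,0,0,-7,0,0,0,-7,0,0,0,-7,0,0,0,-5,0,0,0,-2.2,0,0,0,0,0,0,0,0])

```text
time: 5.42
ee_pos: [0.468, -0.0204, 0.2587]
eef_rot: [0.708, 0.707, -0.001, -0.001]
ft_force: [0.5, -1.0, -2.4]
width: 0.0345
grip_force: 15.0
```

```bash
python3 -c "
from h import *
im,i=snap('wrist','w3');im,i=snap('scene','s3');im,i=snap('top','t3')
print(r.read_state()['width'],r.camera_info('wrist')['origin']);go(.622,-.02,.26,90)"
```

```text
0.03459313991391838 [0.46798738 0.0602818  0.44951599]
at [ 0.4684 -0.0207  0.2593] yaw 89.9 shift [ 0.09 15.36 -0.09] norm 15.4 turn -0.1
```

View pics/w3.png

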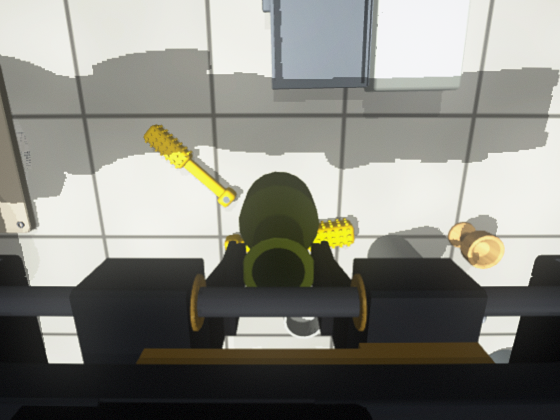

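```bash
python3 - <<'E'
from h import *
np.set_printoptions(precision=4,suppress=True)
# caddy from wrist
im=cv2.imread('pics/w3.png'); g=cv2.cvtColor(im,cv2.COLOR_BGR2GRAY); i=r.camera_info('wrist')
for v in (10,40,70): print(v,'row',g[v,355:376],g[v,452:476])
for u in (390,420,445): print(u,'col',g[70:100,u])
a=cv2.resize(cv2.imread('pics/scene0.png')[150:260,170:260],None,fx=5,fy=5,interpolation=cv2.INTER_CUBIC)
b=cv2.resize(cv2.imread('pics/top0.png')[125:195,310:380],None,fx=5,fy=5,interpolation=cv2.INTER_CUBIC)
c=np.zeros((550,800,3),np.uint8); c[:,:450]=a; c[:350,450:]=cv2.convertScaleAbs(b,alpha=1.6); cv2.imwrite('pics/pump.png',c)
E
```

```text
10 row [163 161 164 161 164 163 162 163 161 114  75  70  90 163 162 114  90 141
 144 137 137] [244 244 244 243 243 243 243 243 243 243 243 243 243 243 243 243 236 233
 236 237 236 236 236 235]
40 row [166 165 165 166 164 166 167 164  97  77  81 118 164 163  94 120 151 144
 143 142 150] [244 244 244 244 244 244 244 245 244 244 245 244 242 230 236 237 236 236
 236 236 236 236 236 235]
70 row [165 166 164 163 167 165 128  90  77  87 152 165 117 100 146 145 140 142
 144 195 243] [244 244 244 244 244 244 243 244 244 232 236 239 238 239 239 238 238 238
 238 238 238 237 236 237]
390 col [245 245 245 245 244 245 245 246 213 188 189 190 187 188 189 190 188 183
 168 152 119 114 131 135 134 135 135 133 134 134]
420 col [245 245 245 245 245 246 246 224 192 189 189 189 189 189 190 190 186 178
 162 136 114 132 140 139 140 141 140 139 139 138]
445 col [245 244 244 245 245 245 230 191 187 188 187 189 187 188 187 188 180 168
 152 125 138 156 159 156 157 158 158 157 157 157]
```

View pics/pump.png

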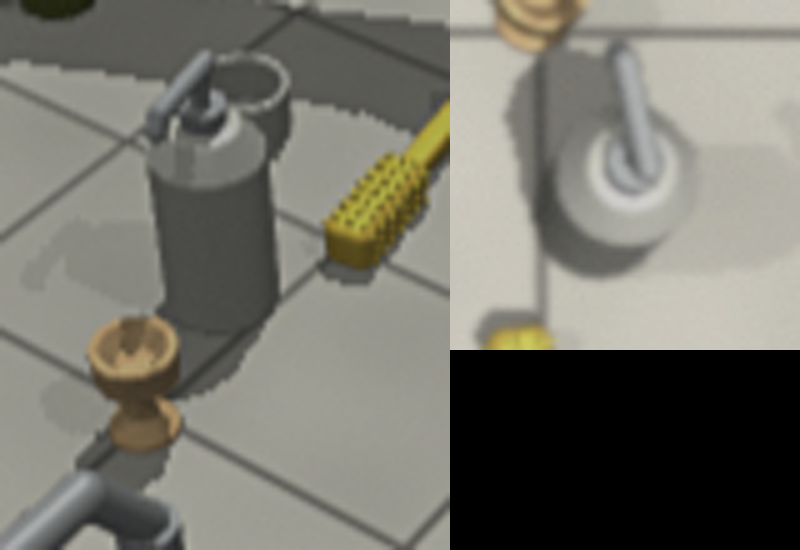

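Scene crop shows pump base centre ≈ (214.5,210.2) in scene pixels and shoulder centre ≈ (211.9,181). In the top view the shoulder circle is ≈ (345.4,160.6).

```bash
python3 - <<'E'
from h import *
np.set_printoptions(precision=4,suppress=True)
i=r.camera_info('wrist'); P=lambda u,v:plane(i,u,v,.05)[:2]
R1,R2,R3=P(468.3,10),P(464.8,40),P(461.3,70);print('far edge',R1,R2,R3,'near',P(374.5,70))
E1,E2,E3=P(390,78),P(420,77),P(445,76);print('end',E1,E2,E3)
t=np.arctan2(*(R3-R1)[::1]); print('yaw from far edge',np.degrees(np.arctan2(-(R1-R3)[0],(R1-R3)[1])),'from end',np.degrees(np.arctan2((E3-E1)[1],(E3-E1)[0])))
j=r.camera_info('scene'); k=r.camera_info('top')
print('pump base scene',plane(j,214.5,210.2,0))
for z in(.09,.1,.11,.12): print(z,plane(j,211.9,181,z)[:2],plane(k,345.4,160.6,z)[:2])
E
```

```text
far edge [0.6725 0.1574] [0.6732 0.1278] [0.6741 0.0968] near [0.5759 0.0964]
end [0.5942 0.0879] [0.6281 0.0891] [0.6565 0.0904]
yaw from far edge 1.5147825534616894 from end 2.2164234142354253
pump base scene [ 0.6306 -0.1534  0.    ]
0.09 [ 0.6128 -0.1677] [ 0.6317 -0.1555]
0.1 [ 0.6218 -0.159 ] [ 0.6299 -0.154 ]
0.11 [ 0.6308 -0.1503] [ 0.628  -0.1526]
0.12 [ 0.6398 -0.1416] [ 0.6261 -0.1512]
```

```bash
python3 - <<'E'
from h import *
np.set_printoptions(precision=4,suppress=True)
i=r.camera_info('wrist'); k=r.camera_info('top'); j=r.camera_info('scene')
print(yaw()[1]['ee_pos'],i['origin'],'end bottom',plane(i,420,89.5,0)[:2])
for f in('top0','t3'):
  g=cv2.cvtColor(cv2.imread(f'pics/{f}.png'),cv2.COLOR_BGR2GRAY)
  print(f,g[160,142:152],g[180,142:152],g[160,240:254],g[180,240:254],g[145:150,160],g[184:194,160],g[145:152,230],g[184:194,230])
P=lambda u,v:plane(k,u,v,.05)[:2]
print(P(147.5,165),P(246.5,165),P(198,147.3),P(198,187.5))
a=cv2.imread('pics/s3.png')[190:310,255:405]; cv2.imwrite('pics/cs.png',cv2.resize(a,None,fx=5,fy=5,interpolation=cv2.INTER_CUBIC))
E
```

```text
[ 0.4684 -0.0207  0.2593] [0.468  0.0603 0.4495] end bottom [0.65   0.0777]
top0 [112 115 119 118 113 113 124 129 129 128] [117 117 117 116 111 116 125 129 129 128] [129 129 129 129 128 116  93  89 111 117 118 118 119 118] [130 130 129 129 128 125 108  89 100 112 115 115 115 115] [ 73  73  81 110 126] [129 129 130 126 112  82  67  68  61  70] [ 78  94 121 129 129 130 130] [130 129 119  98  76  69  65  66  77  81]
t3 [114 116 119 119 112 114 125 130 130 130] [118 118 117 116 112 117 126 130 130 131] [118 100  92  92  90  80  67  60  67  68  70  70  71  69] [120 101  93  92  88  75  68  74  78  78  77  78  76  65] [ 74  73  83 110 127] [129 130 130 128 113  82  68  68  61  72] [ 80  95 121 130 130 130 130] [130 128 120  98  77  70  66  66  78  82]
[0.6281 0.3144] [0.6281 0.0759] [0.6712 0.1932] [0.5737 0.1911]
```

View pics/cs.png

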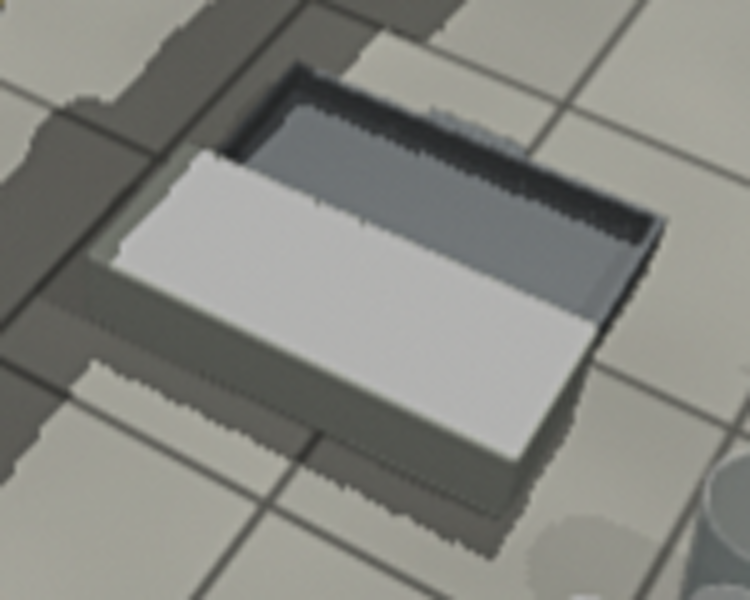

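arm_command(moves=[0,1,0,0,0,2,0,0,0,3,0,0,0,3,0,0,0,3,0,0,0,2,0,0,0,1.4,0,0,0,0.5,0,0,0,0,0,0,0,0,0,0])

```text
time: 6.4
ee_pos: [0.6272, -0.0206, 0.2595]
eef_rot: [0.707, 0.707, -0.0, -0.0]
ft_force: [0.6, -0.1, -2.3]
width: 0.0346
grip_force: 15.0
```

```bash
python3 -c "
from h import *
go(.627,-.022,.0775,91.5)"
```

```text
at [ 0.6272 -0.0206  0.2595] yaw 90.0 shift [-1.40e-01 -1.00e-02  1.82e+01] norm 18.2 turn -1.5
```

arm_command(moves=[-0.1,0,1.5,0,0,0,2.5,0,0,0,3,0,0,0,3,0,0,0,2.5,0,0,0,2,0,0,0,1.2,0,0,0,0.8,0,0,0,0.5,0,0,0,0.4,0,0,0,0.3,0,0,0,0.2,0])

```text
time: 7.4
ee_pos: [0.6282, -0.0218, 0.0814]
eef_rot: [0.707, 0.707, 0.0, 0.001]
ft_force: [-0.0, -0.3, -2.1]
width: 0.0348
grip_force: 15.0
```

arm_command(moves=[0,0,0.2,0,0,0,0.1,0,0,0,0,0,0,0,0,0])

```text
time: 7.73
ee_pos: [0.6279, -0.0218, 0.0779]
eef_rot: [0.707, 0.707, 0.0, 0.0]
ft_force: [0.3, 0.4, -3.2]
width: 0.0345
grip_force: 15.0
```

arm_command(moves=[0,0,0.1,0,0,0,0,0,0,0,0,0])

```text
time: 7.98
ee_pos: [0.628, -0.0218, 0.0769]
eef_rot: [0.707, 0.707, 0.0, 0.0]
ft_force: [-0.6, -0.4, -1.9]
width: 0.0343
grip_force: 15.0
```

arm_command(moves=[0,0,0.1,0,0,0,0,0,0,0,0,0])

```text
time: 8.23
ee_pos: [0.6286, -0.0216, 0.0767]
eef_rot: [0.707, 0.707, 0.001, 0.001]
ft_force: [1.1, 0.8, 5.5]
width: 0.0345
grip_force: 15.0
```

Contact at the table. Release and rise.

arm_command(moves=[0,0,0,0,0,0,0,0,0,0,0,0,0,0,0,0,0,0,0,0,0,0,0,0,0,0,0,0], fingers=85)

```text
time: 8.82
ee_pos: [0.6277, -0.0218, 0.0756]
eef_rot: [0.707, 0.707, -0.0, -0.0]
ft_force: [-0.7, 0.1, 0.2]
width: 0.0703
grip_force: 0.0
```

arm_command(moves=[0,0,-0.5,0,0,0,-1.5,0,0,0,-2.5,0,0,0,-3.5,0,0,0,-3.5,0,0,0,-3,0,0,0,-2,0,0,0,-1.5,0,0,0,0,0])

```text
time: 9.57
ee_pos: [0.6291, -0.0215, 0.26]
eef_rot: [0.707, 0.707, 0.002, 0.002]
ft_force: [0.0, 0.7, 0.7]
width: 0.0739
grip_force: 0.0
```

```bash
python3 - <<'E'
from h import *
im,i=snap('wrist','w4')
go(.483,-.20,.26,8)
E
```

```text
at [ 0.6285 -0.0215  0.2577] yaw 90.0 shift [-17.85 -14.55  -0.28] norm 23.0 turn 82.0
```

arm_command(moves=[-0.5,-1,0,0,-1.3,-2.2,0,0,-1.7,-3,0,0,-1.7,-3,0,0,-1.7,-3,0,0,-1.7,-3,0,0,-1.2,-1.8,0,0,-0.5,-0.8,0,0])

```text
time: 10.28
ee_pos: [0.4469, -0.127, 0.2549]
eef_rot: [0.708, 0.706, -0.001, -0.0]
ft_force: [0.5, -0.3, 0.3]
width: 0.074
grip_force: 0.0
```

arm_command(moves=[0,0,0,6.8,0,0,0,6.8,0,0,0,6.8,0,0,0,6.8,0,0,0,6.8,0,0,0,6.8,0,0,0,6.8,0,0,0,6.8,0,0,0,6.8,0,0,0,6.8,0,0,0,6.8,0,0,0,6.8])

```text
time: 11.28
ee_pos: [0.4499, -0.1242, 0.2548]
eef_rot: [0.998, 0.071, -0.001, -0.0]
ft_force: [-0.5, -0.2, -0.1]
width: 0.0738
grip_force: 0.0
```

arm_command(moves=[0,0,0,0,0,0,0,0])

```text
time: 11.45
ee_pos: [0.4498, -0.1243, 0.2551]
eef_rot: [0.997, 0.075, -0.0, -0.0]
ft_force: [0.4, 0.0, -0.4]
width: 0.0742
grip_force: 0.0
```

```bash
cat > b.py <<'E'
from h import *
im,i=snap('wrist','w5'); print(i['origin'])
hsv=cv2.cvtColor(im,cv2.COLOR_RGB2HSV)
m=cv2.morphologyEx(cv2.inRange(hsv,(20,130,50),(35,255,255)),cv2.MORPH_CLOSE,np.ones((7,7)))
for c in cv2.findContours(m,0,2)[0]:
    if cv2.contourArea(c)<300: continue
    w=np.array([plane(i,*map(float,p[0]),.02)[:2] for p in c],np.float32)
    print(cv2.boundingRect(c),cv2.minAreaRect(w*1000))
go(.483,-.121,.1,8)
E
python3 b.py
```

```text
[ 0.52906839 -0.11210107  0.44520827]
(224, 342, 336, 22) ((185.96046447753906, -346.33770751953125), (37.60029602050781, 531.51904296875), 8.992812156677246)
(111, 275, 27, 55) ((213.65625, 74.25801086425781), (33.234683990478516, 98.82844543457031), 83.6259536743164)
(152, 189, 84, 71) ((352.1733703613281, -19.918418884277344), (27.815471649169922, 143.25352478027344), 46.53357696533203)
(268, 66, 30, 146) ((480.699951171875, -123.27992248535156), (182.01986694335938, 35.07554244995117), 8.210339546203613)
at [ 0.4498 -0.1244  0.2552] yaw 8.7 shift [ 3.34  0.17 15.52] norm 15.9 turn 0.7
```

View pics/w5.png

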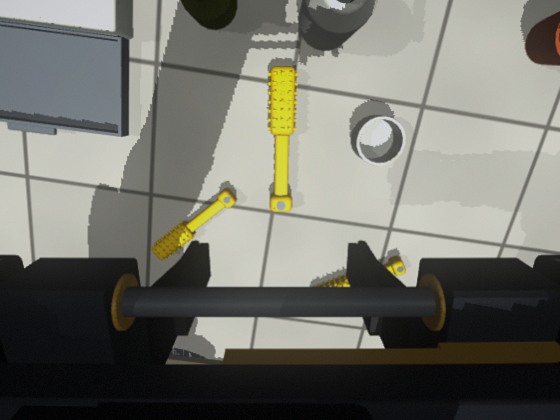

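The target brush spans rows 66–212 near column 282 (182×35 mm, matches). The ramekin is at (380,138).

```bash
python3 -c "
from h import *
i=r.camera_info('wrist');print(plane(i,380,137,.04))
go(.477,-.1239,.003,8.2)"
```

```text
[ 0.50812021 -0.23863577  0.04      ]
at [ 0.4498 -0.1244  0.2552] yaw 8.7 shift [ 2.71  0.37 25.22] norm 25.4 turn 0.5
```

arm_command(moves=[1,0.2,1,0,1.2,0.2,2.5,0,0.5,0,3.5,0,0,0,3.5,0,0,0,3.5,0,0,0,3.5,0,0,0,3,0,0,0,2,0,0,0,1.2,0,0,0,0.8,0,0,0,0.4,0,0,0,0.2,0], fingers=60)

```text
time: 12.5
ee_pos: [0.4776, -0.1249, 0.005]
eef_rot: [0.997, 0.074, 0.0, 0.0]
ft_force: [0.3, -0.4, 0.6]
width: 0.0519
grip_force: 0.0
```

arm_command(moves=[0,0,0,0,0,0,0,0,0,0,0,0,0,0,0,0,0,0,0,0,0,0,0,0,0,0,0,0,0,0,0,0], fingers=0, squeeze=12)

```text
time: 13.17
ee_pos: [0.4771, -0.1248, 0.0048]
eef_rot: [0.997, 0.073, 0.0, 0.0]
ft_force: [-0.1, -0.2, 0.3]
width: 0.0071
grip_force: 0.0
```

arm_command(moves=[0,0,0,0,0,0,-1,0,0,0,-2,0,0,0,-3,0,0,0,-3,0,0,0,-3,0,0,0,-3,0,0,0,-1,0,0,0,0,0])

```text
time: 13.92
ee_pos: [0.4787, -0.125, 0.1683]
eef_rot: [0.997, 0.073, 0.002, 0.001]
ft_force: [0.8, 0.3, 0.1]
width: 0.0001
grip_force: 0.0
```

```bash
python3 -c "
from h import *
im,i=snap('scene','s5')
# target tray centre: caddy (.6235,.196) yaw 1.6deg, tray 108 mm in front
t=np.radians(1.6);c=np.array([.6235,.196])-.108*np.array([np.cos(t),np.sin(t)]);print(c)
go(*c,.16,91.6)"
```

```text
[0.51554211 0.19298446]
at [ 0.4778 -0.1249  0.1662] yaw 8.4 shift [  8.38 -30.9    0.59] norm 32.0 turn -83.2
```

```bash
sed -i "s/'w5'/'w6'/" b.py; python3 b.py
```

```text
[ 0.55641325 -0.11269626  0.35655325]
(65, 343, 355, 21) ((258.1433410644531, -110.82980346679688), (30.90195655822754, 443.5736999511719), 8.53369140625)
(186, 232, 37, 27) ((390.3554992675781, -57.24999237060547), (24.321819305419922, 43.858802795410156), 56.28540802001953)
(260, 88, 37, 162) ((487.042724609375, -121.8738021850586), (168.4527587890625, 35.20158004760742), 7.5719428062438965)
at [ 0.4769 -0.1248  0.1647] yaw 8.4 shift [ 0.66 -0.29  6.47] norm 6.5 turn 0.4
```

View pics/w6.png

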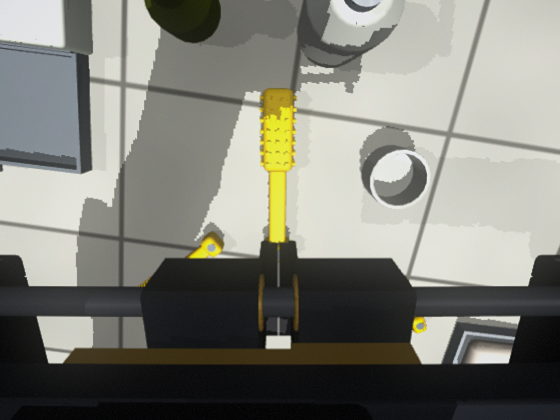

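```bash
cat >> h.py <<'E'
def proj(i,p):
    q=rot(i).T@(np.array(p)-i['origin']); x,y=q[0]/-q[2],-q[1]/-q[2]; f=1+i['k1']*(x*x+y*y)
    return np.round([i['fx']*x*f+i['cx'],i['fy']*y*f+i['cy']],1)
E
python3 - <<'E'
from h import *
i=r.camera_info('wrist'); e=r.read_state()['ee_pos']; print(e)
print('tcp',proj(i,e),'below',proj(i,[e[0],e[1],.02]),'brush grip',proj(i,[.477,-.1239,.02]),proj(i,[.4807,-.1233,.02]))
print(rot(i))
for u,v in((279,170),(277,240),(279,90)): print(plane(i,u,v,.02))
a=cv2.imread('pics/s5.png')[100:230,200:330]; cv2.imwrite('pics/s5c.png',cv2.resize(a,None,fx=4,fy=4))
E
```

```text
[ 0.47688905 -0.12481336  0.1647123 ]
tcp [279.  237.7] below [278.8 183.3] brush grip [278.  183.1] [277.9 179.5]
[[ 0.14699815  0.94562921  0.29013262]
 [-0.98913555  0.1409922   0.04161805]
 [-0.00155119 -0.29309827  0.95608106]]
[ 0.49071295 -0.12291744  0.02      ]
[ 0.41373073 -0.1322181   0.02      ]
[ 0.56751302 -0.11143712  0.02      ]
```

View pics/s5c.png

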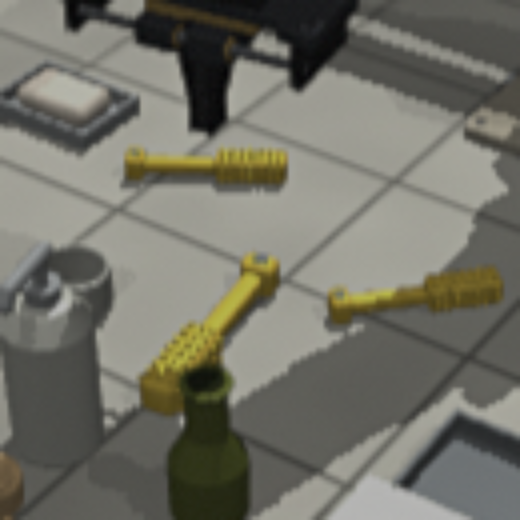

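arm_command(moves=[0,0,2,0,0,0,3,0,0,0,3.5,0,0,0,3,0,0,0,2,0,0,0,1.2,0,0,0,0.7,0,0,0,0.5,0,0,0,0.3,0,0,0,0.2,0,0,0,0,0,0,0,0,0], fingers=50)

```text
time: 15.02
ee_pos: [0.4776, -0.1249, 0.0014]
eef_rot: [0.997, 0.073, 0.001, 0.0]
ft_force: [-0.5, -0.3, -0.6]
width: 0.0436
grip_force: 0.0
```

arm_command(moves=[0,0,0.3,0,0,0,0.2,0,0,0,0.2,0,0,0,0.2,0,0,0,0,0])

```text
time: 15.43
ee_pos: [0.4768, -0.1248, -0.0087]
eef_rot: [0.997, 0.073, -0.0, -0.0]
ft_force: [-0.0, -0.1, 0.4]
width: 0.0437
grip_force: 0.0
```

arm_command(moves=[0,0,0.2,0,0,0,0.2,0,0,0,0.1,0,0,0,0,0])

```text
time: 15.77
ee_pos: [0.4769, -0.1248, -0.0135]
eef_rot: [0.997, 0.073, -0.0, -0.0]
ft_force: [0.2, -0.0, -1.0]
width: 0.0433
grip_force: 0.0
```

arm_command(moves=[0,0,0.1,0,0,0,0.1,0,0,0,0,0,0,0,0,0])

```text
time: 16.1
ee_pos: [0.477, -0.1248, -0.0153]
eef_rot: [0.997, 0.073, -0.0, 0.0]
ft_force: [0.3, -0.1, -0.3]
width: 0.0436
grip_force: 0.0
```

arm_command(moves=[0,0,0,0,0,0,0,0,0,0,0,0,0,0,0,0,0,0,0,0,0,0,0,0,0,0,0,0,0,0,0,0], fingers=0, squeeze=12)

```text
time: 16.77
ee_pos: [0.4771, -0.1248, -0.0152]
eef_rot: [0.997, 0.073, 0.0, 0.0]
ft_force: [-0.6, -0.8, 0.5]
width: 0.0179
grip_force: 12.0
```

arm_command(moves=[0,0,0,0,0,0,-1,0,0,0,-2,0,0,0,-3,0,0,0,-3,0,0,0,-3,0,0,0,-3,0,0,0,-2,0,0,0,-1,0,0,0,0,0])

```text
time: 17.6
ee_pos: [0.4782, -0.125, 0.1671]
eef_rot: [0.997, 0.073, 0.002, 0.001]
ft_force: [1.1, -0.1, -1.3]
width: 0.0176
grip_force: 12.0
```

```bash
python3 -c "
from h import *
s=r.read_state();print(s['width'],s['grip_force'])
go(.5155,.193,.16,91.6)"
```

```text
0.01755629546197974 11.98994591832161
at [ 0.4782 -0.125   0.1671] yaw 8.4 shift [  8.33 -30.92   0.68] norm 32.0 turn -83.2
```

arm_command(moves=[0.3,-1,0,0,0.6,-2.2,0,0,0.9,-3.4,0,0,0.9,-3.5,0,0,0.9,-3.5,0,0,0.9,-3.5,0,0,0.9,-3.5,0,0,0.9,-3.5,0,0,0.8,-3,0,0,0.6,-2,0,0,0.4,-1.1,0,0,0.1,-0.3,0,0])

```text
time: 18.6
ee_pos: [0.5118, 0.1923, 0.1628]
eef_rot: [0.997, 0.075, -0.002, -0.001]
ft_force: [-1.1, -0.3, -0.9]
width: 0.018
grip_force: 12.0
```

arm_command(moves=[0,0,0,-4,0,0,0,-7,0,0,0,-7,0,0,0,-7.1,0,0,0,-7.1,0,0,0,-7.1,0,0,0,-7.1,0,0,0,-7.1,0,0,0,-7.1,0,0,0,-7,0,0,0,-7,0,0,0,-5])

```text
time: 19.6
ee_pos: [0.5128, 0.1882, 0.1633]
eef_rot: [0.717, 0.697, -0.001, -0.001]
ft_force: [0.4, -0.4, -0.3]
width: 0.0179
grip_force: 12.0
```

arm_command(moves=[0,0,0,-3.5,0,0,0,0,0,0,0,0])

```text
time: 19.85
ee_pos: [0.5131, 0.1883, 0.1637]
eef_rot: [0.699, 0.715, -0.001, -0.0]
ft_force: [0.5, 0.2, -2.2]
width: 0.0178
grip_force: 12.0
```

```bash
python3 -c "
from h import *
go(.5155,.189,-.0112,91.6)
snap('wrist','w7')"
```

```text
at [0.5131 0.1883 0.1637] yaw 91.3 shift [ 0.07  0.27 17.49] norm 17.5 turn -0.3
```

View pics/w7.png

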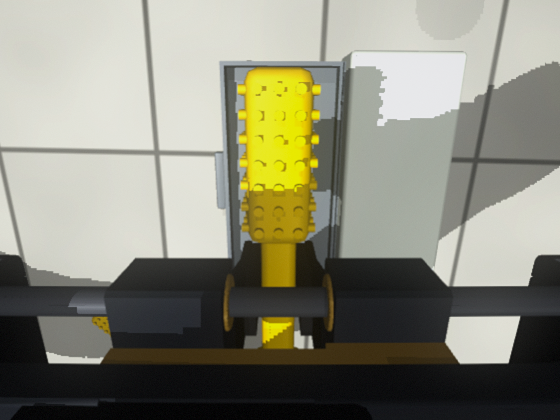

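The brush is gripped on its handle and aligned over the tray (tray corners (221,63), (342,65)). The caddy's far-left corners are (350,52) and (464,52).

```bash
python3 -c "
from h import *
i=r.camera_info('wrist')
for n,u,v,z in(('tray',221,63,.022),('tray',342,65.5,.022),('caddy',350,52,.05),('caddy',464.5,52,.05),('caddy low',438,265,.05)): print(n,plane(i,u,v,z)[:2])"
```

```text
tray [0.45642803 0.30405209]
tray [0.5689886  0.30461957]
caddy [0.57001304 0.31243555]
caddy [0.66706566 0.31528813]
caddy low [0.67705673 0.11608599]
```

arm_command(moves=[0,0.2,1.5,-0.3,0,0,3,0,0,0,3.5,0,0,0,3,0,0,0,2,0,0,0,1.5,0,0,0,1,0,0,0,0.6,0,0,0,0.4,0,0,0,0.3,0,0,0,0.2,0,0,0,0,0])

```text
time: 20.9
ee_pos: [0.516, 0.189, -0.0049]
eef_rot: [0.696, 0.718, 0.0, 0.0]
ft_force: [0.6, -0.6, -1.0]
width: 0.0177
grip_force: 12.0
```

arm_command(moves=[0,0,0.2,0,0,0,0.1,0,0,0,0.1,0,0,0,0,0])

```text
time: 21.23
ee_pos: [0.5156, 0.1889, -0.0093]
eef_rot: [0.696, 0.718, -0.0, 0.0]
ft_force: [0.2, 1.0, -1.1]
width: 0.0177
grip_force: 12.0
```

arm_command(moves=[0,0,0.1,0,0,0,0.1,0,0,0,0,0,0,0,0,0])

```text
time: 21.57
ee_pos: [0.5157, 0.189, -0.0112]
eef_rot: [0.696, 0.718, -0.0, 0.0]
ft_force: [-0.1, -0.4, 0.1]
width: 0.0178
grip_force: 12.0
```

arm_command(moves=[0,0,0.1,0,0,0,0,0,0,0,0,0])

```text
time: 21.82
ee_pos: [0.5158, 0.189, -0.0115]
eef_rot: [0.696, 0.718, -0.0, 0.0]
ft_force: [-3.2, -1.7, 9.7]
width: 0.0183
grip_force: 12.0
```

arm_command(moves=[0,0,0,0,0,0,0,0,0,0,0,0,0,0,0,0,0,0,0,0,0,0,0,0], fingers=45)

```text
time: 22.32
ee_pos: [0.5156, 0.1889, -0.0124]
eef_rot: [0.696, 0.718, -0.0, -0.0]
ft_force: [0.6, -0.1, 1.0]
width: 0.0387
grip_force: 0.0
```

arm_command(moves=[0,0,-0.5,0,0,0,-1.5,0,0,0,-2.5,0,0,0,-3.5,0,0,0,-3.5,0,0,0,-3.5,0,0,0,-3,0,0,0,-1.5,0,0,0,0,0])

```text
time: 23.07
ee_pos: [0.5172, 0.1903, 0.1879]
eef_rot: [0.696, 0.718, 0.003, 0.002]
ft_force: [-0.3, 0.4, 0.1]
width: 0.039
grip_force: 0.0
```

```bash
python3 -c "
from h import *
go(.385,.42,.26,172)"
```

```text
at [0.5172 0.1903 0.1879] yaw 91.8 shift [ 23.39 -12.43  -7.27] norm 27.5 turn -80.2
```

arm_command(moves=[1,0,-1,0,2,0.2,-1.5,0,3,0.3,-1.5,0,3.5,0.3,-1,0,3.5,0.3,-1,0,3.5,0.3,0,0,3,0.3,0,0,2,0.2,0,0,1.2,0.1,0,0,0.3,0,0,0], fingers=100)

```text
time: 23.9
ee_pos: [0.5262, 0.4227, 0.2418]
eef_rot: [0.694, 0.72, -0.001, -0.001]
ft_force: [0.6, 0.5, 0.5]
width: 0.0863
grip_force: 0.0
```

arm_command(moves=[0,0,0,-6,0,0,0,-7,0,0,0,-7,0,0,0,-7,0,0,0,-7,0,0,0,-7,0,0,0,-7,0,0,0,-7,0,0,0,-7,0,0,0,-7,0,0,0,-7,0,0,0,-4])

```text
time: 24.9
ee_pos: [0.5284, 0.4187, 0.2427]
eef_rot: [0.068, 0.998, -0.0, -0.0]
ft_force: [0.2, -0.7, 0.6]
width: 0.0869
grip_force: 0.0
```

arm_command(moves=[0,0,0,0,0,0,0,0])

```text
time: 25.07
ee_pos: [0.5284, 0.419, 0.2426]
eef_rot: [0.073, 0.997, -0.0, -0.0]
ft_force: [-0.9, -0.5, 0.2]
width: 0.0871
grip_force: 0.0
```

```bash
python3 -c "
from h import *
go(.455,.43,.1,172)
snap('wrist','w8')"
```

```text
at [0.5284 0.419  0.2426] yaw 171.6 shift [ 7.42  0.03 14.27] norm 16.1 turn -0.4
```

View pics/w8.png

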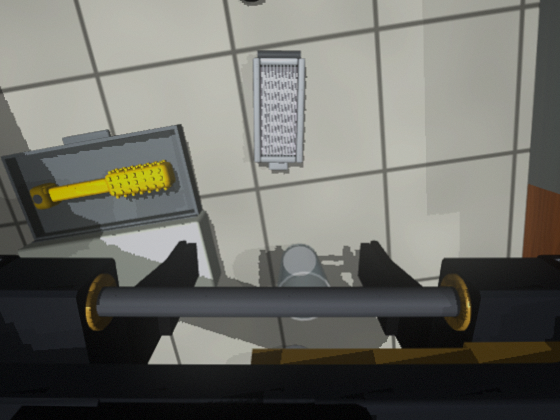

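The slicer frame lies at columns ~256–304 and rows ~57–165, hinge up at row 54 and tab down at row 168. The brush lies well placed in the tray.

```bash
python3 - <<'E'
from h import *
np.set_printoptions(linewidth=200,precision=4,suppress=True)
g=cv2.cvtColor(cv2.imread('pics/w8.png'),cv2.COLOR_BGR2GRAY).astype(int)
for v in(75,110,150): print(v,'L',g[v,246:266],'R',g[v,294:312])
print('col 279',g[46:66,279],g[152:176,279])
i=r.camera_info('wrist')
for v in(57,75,110,150,163): print(v,plane(i,255.5,v,.024)[:2],plane(i,303.5,v,.024)[:2])
E
```

```text
75 L [167 166 168 166 166 165 153 145 171 181 179 174 153 104  96 162 192 192 192 166] R [182 152 159 143 119 171 187 182 175 154 109  97 147 178 179 178 179 177]
110 L [152 168 168 168 169 168 169 158 163 179 179 176 159 117  88 106 152 186 192 170] R [141 105  96 125 166 181 181 174 156 115 106 129 155 177 179 178 178 178]
150 L [169 160 138 108  97 104 125 128 139 166 172 169 162 138 103 112 161 182 183 162] R [109 103 124 163 172 170 168 153 119 118 161 180 181 180 179 180 180 179]
col 279 [116 147 173 176 114  73  73  82  89  85  75  77 147 192 197 194 179 160 127  82] [159 175 152 128 138 167 179 172 164 145 118 130 169 172 169 168 160 128  97 108 138 178 179 178]
57 [0.3945 0.4137] [0.4024 0.4677]
75 [0.4135 0.4105] [0.4215 0.4653]
110 [0.452  0.4041] [0.4602 0.4605]
150 [0.4987 0.3964] [0.5072 0.4547]
163 [0.5145 0.3937] [0.5232 0.4527]
```

```bash
python3 - <<'E'
from h import *
i=r.camera_info('wrist')
a,b=plane(i,278,57.8,.024)[:2],plane(i,277.8,161.8,.024)[:2]; c=(a+b)/2
print(a,b,c,np.linalg.norm(a-b)); d=a-b; h=np.degrees(np.arctan2(d[1],d[0])); print('heading',h)
go(*c,-.013,h)
E
```

```text
[0.39906548 0.4388688 ] [0.51708359 0.42133303] [0.45807454 0.43010092] 0.11931377096133484
heading 171.54851288095912
at [0.5284 0.4191 0.2427] yaw 171.6 shift [ 7.12  0.07 25.57] norm 26.5 turn 0.1
```

arm_command(moves=[1.5,0,0,0,2.5,0.1,1,0,2,0,2.5,0,1.1,0,3.5,0,0,0,3.5,0,0,0,3.5,0,0,0,3.5,0,0,0,2.5,0,0,0,1.5,0,0,0,1,0,0,0,0.6,0,0,0,0.4,0])

```text
time: 26.12
ee_pos: [0.4586, 0.4311, 0.0082]
eef_rot: [0.072, 0.997, 0.0, 0.0]
ft_force: [0.2, -0.3, 1.1]
width: 0.0868
grip_force: 0.0
```

arm_command(moves=[0,0,0.6,0,0,0,0.5,0,0,0,0.4,0,0,0,0.3,0,0,0,0.1,0,0,0,0,0])

```text
time: 26.62
ee_pos: [0.4583, 0.4306, -0.0114]
eef_rot: [0.072, 0.997, -0.0, -0.0]
ft_force: [-0.3, 0.1, -0.2]
width: 0.087
grip_force: 0.0
```

arm_command(moves=[0,0,0,0,0,0,0,0,0,0,0,0,0,0,0,0,0,0,0,0,0,0,0,0,0,0,0,0], fingers=0, squeeze=20)

```text
time: 27.2
ee_pos: [0.4584, 0.4305, -0.0112]
eef_rot: [0.072, 0.997, -0.0, 0.0]
ft_force: [0.8, -2.0, 1.4]
width: 0.0601
grip_force: 20.0
```

arm_command(moves=[0,0,0,0,0,0,-1,0,0,0,-2,0,0,0,-3,0,0,0,-3,0,0,0,-3,0,0,0,-3,0,0,0,-3,0,0,0,-1.5,0,0,0,-0.5,0,0,0,0,0])

```text
time: 28.12
ee_pos: [0.4585, 0.4308, 0.1892]
eef_rot: [0.072, 0.997, 0.0, 0.001]
ft_force: [0.2, -0.3, -2.2]
width: 0.0595
grip_force: 20.0
```

```bash
python3 -c "
from h import *
s=r.read_state();print(s['width'],s['grip_force'])
go(.623,.195,.18,91.8)"
```

```text
0.0595333658649668 19.98931646347046
at [0.4585 0.4308 0.1892] yaw 171.8 shift [-19.65 -20.99   0.93] norm 28.8 turn 80.0
```

arm_command(moves=[-0.7,-0.8,0,0,-1.5,-1.6,0,0,-2.2,-2.3,0,0,-2.4,-2.5,0,0,-2.4,-2.6,0,0,-2.4,-2.6,0,0,-2.4,-2.6,0,0,-2.2,-2.4,0,0,-1.7,-1.8,0,0,-1.1,-1.2,0,0,-0.6,-0.6,0,0,0,0,0,0])

```text
time: 29.12
ee_pos: [0.6232, 0.1917, 0.1866]
eef_rot: [0.073, 0.997, -0.001, -0.001]
ft_force: [0.8, -0.5, -1.0]
width: 0.0596
grip_force: 20.0
```

arm_command(moves=[0,0,0,5,0,0,0,6.8,0,0,0,6.8,0,0,0,7,0,0,0,7,0,0,0,7,0,0,0,7,0,0,0,7,0,0,0,7,0,0,0,7,0,0,0,6.8,0,0,0,5.6])

```text
time: 30.12
ee_pos: [0.6209, 0.1964, 0.1879]
eef_rot: [0.697, 0.717, -0.0, -0.0]
ft_force: [0.1, -0.4, -2.2]
width: 0.0602
grip_force: 20.0
```

arm_command(moves=[0,0,0,0,0,0,0,0])

```text
time: 30.28
ee_pos: [0.6213, 0.1959, 0.1882]
eef_rot: [0.694, 0.72, -0.0, -0.0]
ft_force: [-0.5, 0.2, -1.5]
width: 0.0596
grip_force: 20.0
```

```bash
python3 -c "
from h import *
go(.623,.195,.0395,91.8)"
```

```text
at [0.6213 0.1959 0.1882] yaw 92.1 shift [-0.09  0.18 14.87] norm 14.9 turn 0.3
```

arm_command(moves=[-0.1,0.2,1.5,0,0,0,2.5,0,0,0,3,0,0,0,2.5,0,0,0,1.8,0,0,0,1.2,0,0,0,0.8,0,0,0,0.5,0,0,0,0.3,0,0,0,0.2,0,0,0,0.2,0,0,0,0,0])

```text
time: 31.28
ee_pos: [0.6246, 0.1939, 0.0441]
eef_rot: [0.696, 0.718, 0.0, 0.0]
ft_force: [0.2, 0.3, -1.7]
width: 0.0598
grip_force: 20.0
```

arm_command(moves=[0,0,0.2,0,0,0,0.1,0,0,0,0,0,0,0,0,0])

```text
time: 31.62
ee_pos: [0.6244, 0.1938, 0.0408]
eef_rot: [0.696, 0.718, -0.0, 0.0]
ft_force: [0.0, -0.1, -1.4]
width: 0.06
grip_force: 20.0
```

arm_command(moves=[0,0,0.1,0,0,0,0,0,0,0,0,0])

```text
time: 31.87
ee_pos: [0.6243, 0.1938, 0.0397]
eef_rot: [0.696, 0.718, -0.0, 0.0]
ft_force: [0.1, 0.2, -1.7]
width: 0.0597
grip_force: 20.0
```

arm_command(moves=[0,0,0.1,0,0,0,0,0,0,0,0,0])

```text
time: 32.12
ee_pos: [0.6245, 0.1939, 0.0388]
eef_rot: [0.696, 0.718, 0.0, 0.0]
ft_force: [0.4, -0.1, 0.0]
width: 0.0599
grip_force: 20.0
```

arm_command(moves=[0,0,0.1,0,0,0,0,0,0,0,0,0])

```text
time: 32.37
ee_pos: [0.6245, 0.1939, 0.0388]
eef_rot: [0.696, 0.718, 0.0, 0.0]
ft_force: [-3.0, -2.6, 8.1]
width: 0.0594
grip_force: 20.0
```

arm_command(moves=[0,0,0,0,0,0,0,0,0,0,0,0,0,0,0,0,0,0,0,0,0,0,0,0], fingers=100)

```text
time: 32.87
ee_pos: [0.6243, 0.1938, 0.0376]
eef_rot: [0.696, 0.718, -0.0, -0.0]
ft_force: [-0.5, 0.1, 0.2]
width: 0.0852
grip_force: 0.0
```

arm_command(moves=[0,0,-0.5,0,0,0,-1.5,0,0,0,-2.5,0,0,0,-3.5,0,0,0,-3.5,0,0,0,-3.5,0,0,0,-3,0,0,0,-2,0,0,0,-1,0,0,0,0,0])

```text
time: 33.7
ee_pos: [0.625, 0.1947, 0.251]
eef_rot: [0.696, 0.718, 0.002, 0.001]
ft_force: [0.4, -0.7, -0.0]
width: 0.0872
grip_force: 0.0
```

```bash
python3 - <<'E'
from h import *
import cv2
im,i=snap('wrist','w9'); im2,_=snap('top','t9')
go(.505,-.30,.25)
E
```

```text
at [0.6241 0.1937 0.2471] yaw 91.8 shift [-48.97 -13.46  -0.26] norm 50.8 turn 0.0
```

arm_command(moves=[-1.5,-0.4,0,0,-3,-0.8,0,0,-4,-1.1,0,0,-4,-1.1,0,0,-4,-1.1,0,0,-4,-1.1,0,0,-4,-1.1,0,0,-4,-1.1,0,0,-4,-1.1,0,0,-4,-1.1,0,0,-4,-1.1,0,0,-3.5,-1,0,0])

```text
time: 34.8
ee_pos: [0.515, -0.2528, 0.2459]
eef_rot: [0.697, 0.717, -0.001, -0.001]
ft_force: [1.3, 0.3, 0.1]
width: 0.0869
grip_force: 0.0
```

arm_command(moves=[-2.5,-0.7,0,0,-1.5,-0.4,0,0,-0.8,-0.2,0,0,0,0,0,0,0,0,0,0])

```text
time: 35.22
ee_pos: [0.5062, -0.2963, 0.2473]
eef_rot: [0.695, 0.719, 0.0, -0.0]
ft_force: [0.2, 0.4, 0.1]
width: 0.087
grip_force: 0.0
```

```bash
python3 - <<'E'
from h import *
im,i=snap('wrist','w10')
p=proj(i,[.506,-.237,.04]); print('expect',p)
g=cv2.medianBlur(cv2.cvtColor(im,cv2.COLOR_RGB2GRAY),3)
c=cv2.HoughCircles(g,cv2.HOUGH_GRADIENT,1,20,param1=120,param2=18,minRadius=22,maxRadius=40)
for x in ([] if c is None else c[0][:8]): print(x,plane(i,x[0],x[1],.04))
print('px radius expected',np.linalg.norm(proj(i,[.506,-.237,.04])-proj(i,[.536,-.237,.04])))
go(.506,-.237,.26)
E
```

```text
expect [280.3 123. ]
[279.5 126.5  24.1] [ 0.50524325 -0.24101491  0.04      ]
[387.5  53.5  29.2] [ 0.62174949 -0.15789894  0.04      ]
[518.5 222.5  26.8] [ 0.81616411 -0.34992812  0.04      ]
[114.5 251.5  33.8] [ 0.2941007  -0.40838368  0.04      ]
[155.5 127.5  33.8] [ 0.35981334 -0.24695889  0.04      ]
[431.5  30.5  23.8] [ 0.66686022 -0.13295557  0.04      ]
px radius expected 25.6158154271926
at [ 0.5065 -0.2957  0.2476] yaw 92.0 shift [ 5.87  0.15 -1.23] norm 6.0 turn 0.0
```

arm_command(moves=[1,0,0,0,2,0,1,0,1.6,0,2.5,0,1,0,3.5,0,0,0,3.5,0,0,0,3.5,0,0,0,3.5,0,0,0,2.5,0,0,0,1.5,0,0,0,1,0,0,0,0.6,0,0,0,0.4,0])

```text
time: 36.27
ee_pos: [0.5045, -0.2412, 0.0129]
eef_rot: [0.696, 0.719, 0.0, 0.0]
ft_force: [0.5, -0.7, 0.9]
width: 0.0869
grip_force: 0.0
```

arm_command(moves=[0,0,0.5,0,0,0,0.5,0,0,0,0.3,0,0,0,0.2,0,0,0,0,0])

```text
time: 36.68
ee_pos: [0.5039, -0.2422, -0.0024]
eef_rot: [0.696, 0.718, -0.0, -0.0]
ft_force: [-0.4, 0.1, 0.0]
width: 0.0868
grip_force: 0.0
```

arm_command(moves=[0,0,0,0,0,0,0,0,0,0,0,0,0,0,0,0,0,0,0,0,0,0,0,0,0,0,0,0], fingers=0, squeeze=15)

```text
time: 37.27
ee_pos: [0.504, -0.2422, -0.0021]
eef_rot: [0.696, 0.718, 0.0, 0.0]
ft_force: [0.1, 0.1, 1.5]
width: 0.0605
grip_force: 15.0
```

arm_command(moves=[0,0,0,0,0,0,-1,0,0,0,-2,0,0,0,-3,0,0,0,-3.5,0,0,0,-3.5,0,0,0,-3.5,0,0,0,-3,0,0,0,-2,0,0,0,-1,0,0,0,-0.5,0,0,0,0,0])

```text
time: 38.27
ee_pos: [0.504, -0.2421, 0.228]
eef_rot: [0.696, 0.718, -0.0, 0.0]
ft_force: [0.3, -0.1, -1.8]
width: 0.0605
grip_force: 15.0
```

```bash
python3 - <<'E'
from h import *
s=r.read_state();print(s['width'],s['grip_force'])
snap('wrist','w11')
a=cv2.imread('pics/w9.png'); b=cv2.imread('pics/w11.png')
c=np.hstack([cv2.resize(a,(400,300)),cv2.resize(b,(400,300))]); t=cv2.imread('pics/t9.png')[110:260,80:380]
cv2.imwrite('pics/chk.png',np.vstack([c,cv2.resize(t,(600,300))[:, :].copy() if 0 else np.hstack([cv2.resize(t,(600,300)),np.zeros((300,200,3),np.uint8)])]))
go(.6243,.1938,.25)
E
```

```text
0.0604776435126331 14.99980878084898
at [ 0.5036 -0.242   0.227 ] yaw 91.8 shift [43.19 13.43 -2.3 ] norm 45.3 turn 0.0
```

View pics/chk.png

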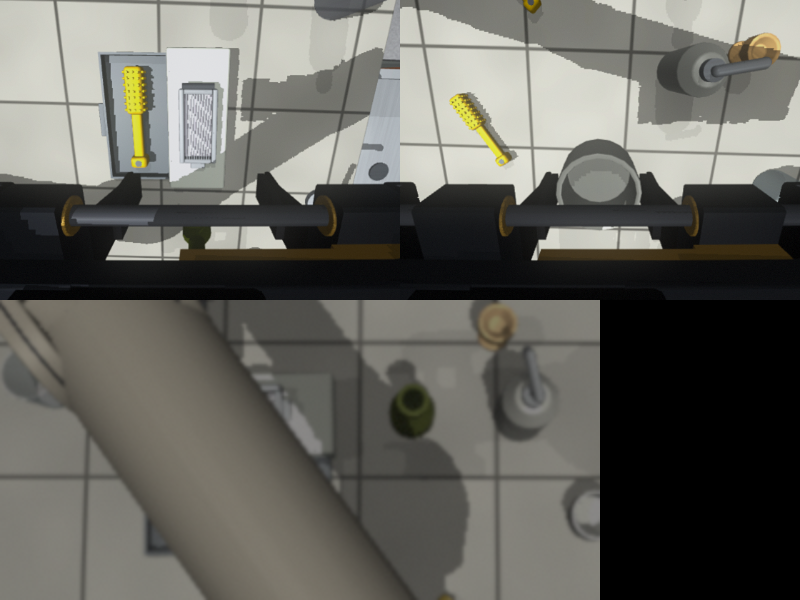

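Left: brush in tray, slicer on caddy. Right: ramekin upright in the grip. Bottom: vase stands between the caddy and the pump. Next I check centring numerically.

```bash
python3 - <<'E'
from h import *
np.set_printoptions(linewidth=200,precision=4,suppress=True)
i=r.camera_info('wrist'); s=r.read_state()
off=np.array(i['origin'])-s['ee_pos']; j=dict(i); j['origin']=np.array([.6241,.1937,.2471])+off  # same yaw 91.8
g=cv2.cvtColor(cv2.imread('pics/w9.png'),cv2.COLOR_BGR2GRAY).astype(int)
print('row180',g[180,226:340:1]); print('col278',g[110:126,278],g[215:268,278]); print('col 320',g[60:75,320],g[255:268,320],'col245',g[55:75,245])
# ramekin in hand: bright rim, ellipse (w11) crop px in 560 scale
g2=cv2.cvtColor(cv2.imread('pics/w11.png'),cv2.COLOR_BGR2GRAY).astype(int)
print('row 250',g2[250,212:350:2]); print('col279',g2[190:285,279])
print('ram mid if col 279.. predicted TCP-centred rim z: ',proj(i,s['ee_pos']+[0,0,.042]),proj(i,s['ee_pos']+[0,.03,.042]))
E
```

```text
row180 [155 154 153 153 153 154 152 153 148 186 221 225 224 224 225 224 224 224 224 223 223 225 224 224 196 186 216 221 216 202 173 119 114 143 164 164 138 179 205 188 177 197 209 184 148 173 205 187 165
 194 182 146 171 209 192 154 182 212 190 171 203 220 216 191 167 192 212 181 148 145 142 164 202 210 208 198 172 141 145 158 160 158 157 161 195 223 224 224 224 218 193 146 119 127 127 127 126 127
 127 126 125 127 125 147 192 210 211 210 210 210 209 209 208 209]
col278 [227 226 227 215 164 146  88  79  89  97 103 106 104 100  99 128] [209 206 195 153 129 129 130 139 166 183 196 193 185 177 186 195 195 196 196 186 158 140 136 136 144 155 156 153 156 155 155 156 155 155 155 155 155 155 155 153 154 156 154 153 155 154 152 140 115
 105  85  68  66]
col 320 [201 202 202 202 202 203 198 136 183 208 217 219 218 217 215] [124 124 124 123 123 125 124 122 123 122 119  99  76] col245 [195 196 196 197 197 196 197 196 196 198 194 155 205 223 224 223 223 226 224 223]
row 250 [ 47  48  47  47  47 100 139 142 146 120  75  75 118 123 121 120 122 121 120 130 140 139 139 139 140 139 138 139 139 139 140 140 139 138 140 138 141 139 140 143 141 140 142 142 140 142 143 142 142
 125 124 124 126 127  97  63  64 105 138 151 154 104  44  44  45  48  47  48  46]
col279 [218 217 218 218 191 100  88  90  94  91  92  91  91  90  89  89  89  90  90  90  89  88  89  90  95 125 149 146 142 142 142 136 127 126 125 124 123 126 123 124 124 124 123 125 123 124 123 122 122
 130 139 139 139 139 139 141 138 139 139 139 140 141 139 139 139 138 140 139 139 140 140 138 137 139 139 138 138 138 137 138 138 137 136 139 138 138 137 140 138 139 137 139 125  92  78]
ram mid if col 279.. predicted TCP-centred rim z:  [279.3 272.9] [281.5 216. ]
```

```bash
python3 - <<'E'
from h import *
np.set_printoptions(precision=4,suppress=True)
i=r.camera_info('wrist'); s=r.read_state()
off=np.array(i['origin'])-s['ee_pos']; j=dict(i); j['origin']=np.array([.6241,.1937,.2471])+off
P=lambda u,v,z:plane(j,u,v,z)[:2]
print('caddy sides at row 180',P(235,180,.05),P(317,180,.05),P(329,180,.05),'far end',P(245,66.5,.05),P(320,67,.05))
print('slicer sides',P(251,180,.074),P(302.5,180,.074),'ends',P(278,114.5,.074),P(278,116.5,.074),P(278,235,.074),P(278,228,.074))
go(.6243,.1938,.25)
E
```

```text
caddy sides at row 180 [0.572  0.1853] [0.6698 0.1885] [0.6842 0.189 ] far end [0.5834 0.3119] [0.6648 0.3141]
slicer sides [0.5929 0.1914] [0.6506 0.1933] ends [0.6209 0.2633] [0.6209 0.2613] [0.6253 0.1262] [0.625 0.135]
at [ 0.5036 -0.242   0.227 ] yaw 91.8 shift [43.19 13.43 -2.3 ] norm 45.3 turn 0.0
```

arm_command(moves=[1,0.3,-1,0,2.5,0.8,-1.3,0,3.8,1.2,0,0,3.9,1.2,0,0,3.9,1.2,0,0,3.9,1.2,0,0,3.9,1.2,0,0,3.9,1.2,0,0,3.9,1.2,0,0,3.5,1.1,0,0,3,0.9,0,0,2.5,0.8,0,0])

```text
time: 39.32
ee_pos: [0.6135, 0.1625, 0.2499]
eef_rot: [0.695, 0.719, -0.0, -0.001]
ft_force: [0.3, -0.2, -1.6]
width: 0.0602
grip_force: 15.0
```

arm_command(moves=[1.7,0.5,0,0,1.1,0.4,0,0,0.6,0.2,0,0,0,0,0,0,0,0,0,0])

```text
time: 39.73
ee_pos: [0.6241, 0.1927, 0.2503]
eef_rot: [0.696, 0.718, -0.0, -0.0]
ft_force: [-0.8, -0.8, -0.2]
width: 0.0604
grip_force: 15.0
```

```bash
python3 -c "
from h import *
go(.624,.194,.0719)"
```

```text
at [0.6241 0.1927 0.2503] yaw 91.8 shift [1.300e-01 1.000e-02 1.784e+01] norm 17.8 turn 0.0
```

arm_command(moves=[0.1,0,1.5,0,0,0,2.5,0,0,0,3,0,0,0,3,0,0,0,2.5,0,0,0,1.8,0,0,0,1.2,0,0,0,0.8,0,0,0,0.5,0,0,0,0.3,0,0,0,0.2,0,0,0,0,0])

```text
time: 40.73
ee_pos: [0.6247, 0.1939, 0.0782]
eef_rot: [0.696, 0.718, 0.0, 0.0]
ft_force: [-0.0, 0.1, -0.4]
width: 0.0603
grip_force: 15.0
```

arm_command(moves=[0,0,0.2,0,0,0,0.1,0,0,0,0,0,0,0,0,0])

```text
time: 41.07
ee_pos: [0.6244, 0.1939, 0.0749]
eef_rot: [0.696, 0.718, 0.0, 0.0]
ft_force: [-0.3, -0.3, -1.2]
width: 0.0602
grip_force: 15.0
```

arm_command(moves=[0,0,0.1,0,0,0,0,0,0,0,0,0])

```text
time: 41.32
ee_pos: [0.6244, 0.1938, 0.0737]
eef_rot: [0.696, 0.718, -0.0, 0.0]
ft_force: [0.2, 0.2, -1.9]
width: 0.0602
grip_force: 15.0
```

arm_command(moves=[0,0,0.1,0,0,0,0,0,0,0,0,0])

```text
time: 41.57
ee_pos: [0.6243, 0.1938, 0.0727]
eef_rot: [0.696, 0.718, -0.0, 0.0]
ft_force: [0.5, -0.1, -1.5]
width: 0.0605
grip_force: 15.0
```

arm_command(moves=[0,0,0.1,0,0,0,0,0,0,0,0,0])

```text
time: 41.82
ee_pos: [0.6245, 0.1939, 0.0719]
eef_rot: [0.696, 0.718, 0.0, 0.0]
ft_force: [-0.3, 0.3, 1.1]
width: 0.0603
grip_force: 15.0
```

Touching. Release, rise and back off.

arm_command(moves=[0,0,0,0,0,0,0,0,0,0,0,0,0,0,0,0,0,0,0,0,0,0,0,0], fingers=100)

```text
time: 42.32
ee_pos: [0.6244, 0.1939, 0.0717]
eef_rot: [0.696, 0.718, -0.0, 0.0]
ft_force: [-0.4, 0.1, -1.0]
width: 0.0852
grip_force: 0.0
```

arm_command(moves=[0,0,-0.5,0,0,0,-1.5,0,0,0,-2.5,0,0,0,-3.5,0,0,0,-3.5,0,0,0,-3.5,0,0,0,-3,0,0,0,-2,0,0,0,0,0,0,0,0,0,0,0,0,0])

```text
time: 43.23
ee_pos: [0.6241, 0.1938, 0.2718]
eef_rot: [0.696, 0.718, -0.0, 0.0]
ft_force: [-0.3, 0.4, -1.2]
width: 0.087
grip_force: 0.0
```

```bash
python3 - <<'E'
from h import *
np.set_printoptions(precision=4,suppress=True)
im,i=snap('wrist','w12'); k=r.camera_info('top'); t,_=snap('top','t12'); sc,j=snap('scene','s12')
g=cv2.medianBlur(cv2.cvtColor(im,cv2.COLOR_RGB2GRAY),3)
print('exp',proj(i,[.6243,.1938,.114]),proj(i,[.6543,.1938,.114]))
c=cv2.HoughCircles(g,cv2.HOUGH_GRADIENT,1,20,param1=100,param2=16,minRadius=25,maxRadius=50)
for x in ([] if c is None else c[0][:8]): print(x,plane(i,x[0],x[1],.114))
# vase in top and scene by olive mask
def vmask(m):
    h=cv2.cvtColor(m,cv2.COLOR_RGB2HSV); return cv2.inRange(h,(22,70,10),(45,255,110))
for m,q,n in((t,k,'top'),(sc,j,'scene')):
    for c in cv2.findContours(vmask(m),0,2)[0]:
        if cv2.contourArea(c)>150: b=cv2.boundingRect(c); print(n,b,plane(q,b[0]+b[2]/2,b[1]+b[3]/2,.05))
print(r.read_state()['ee_pos'])
E
```

```text
exp [278.9 182. ] [306.8 182.8]
[426.5 306.5  44.9] [0.8088 0.0447 0.114 ]
[287.5 161.5  49.4] [0.6326 0.2162 0.114 ]
[279.5 188.5  35.9] [0.6252 0.1866 0.114 ]
[195.5 109.5  44.9] [0.5375 0.2661 0.114 ]
[206.5 195.5  49.4] [0.546  0.1761 0.114 ]
[191.5 275.5  41.6] [0.5253 0.0779 0.114 ]
[254.5 215.5  46. ] [0.5985 0.1549 0.114 ]
[267.5 159.5  37.1] [0.6115 0.2176 0.114 ]
top (276, 152, 21, 26) [ 0.6282 -0.0198  0.05  ]
scene (242, 191, 20, 43) [ 0.6192 -0.0262  0.05  ]
[0.624  0.1935 0.2708]
```

```bash
python3 - <<'E'
from h import *
i=r.camera_info('wrist')
g=cv2.cvtColor(cv2.imread('pics/w12.png'),cv2.COLOR_BGR2GRAY).astype(int)
print('exp rows',[proj(i,[.6245,.1939+d,.114])[1] for d in(.03,-.03)],'cols',[proj(i,[.6245+d,.1939,.114])[0] for d in(-.03,.03)])
print('col279 from 140',g[140:225,279]); print('row182 from 240',g[182,240:320])
E
```

```text
exp rows [np.float64(153.8), np.float64(208.4)] cols [np.float64(251.4), np.float64(307.4)]
col279 from 140 [223 223 222 214 198 181 146 134 121  93  87  90 107 172 225 225 216 209
 217 218 218 219 217 218 217 217 217 216 216 216 217 217 221 224 224 225
 225 225 225 225 224 224 225 225 224 224 224 226 226 202 145 137 143 140
 144 130  92  86  88  88  88  89  89 108 177 225 219 204 206 206 192 154
 144 132 134 135 147 167 187 195 185 173 177 194 196]
row182 from 240 [224 226 224 225 225 225 225 225 225 224 216 216 225 217 165  87  79  81
 103 122 134 140 141 141 141 142 141 142 139 139 139 142 151 193 223 226
 225 225 225 225 225 224 225 224 226 224 224 225 225 224 224 225 224 224
 225 225 224 217 187 134 103 106 149 204 225 212 180 159 159 159 159 158
 159 159 157 147 126 118 128 128]
```

The rim lies at rows 153–208 and columns 251–306, as expected, so the ramekin is upright and centred. Handing in.

```bash
python3 -c "
from bench import r
print(r.close_job())"
```

```text
the job is handed in; nothing more can be done
None
```

The job is handed in at about 44 s (no verdict came back): measured afterwards, the ramekin is upright on the slicer and the vase is mid-gap; the slicer is centred on the caddy within about 3 mm, and the brush looked well placed in the tray. I saw no contact with the tumbler, plant or egg cup but did not re-measure them.

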